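# Back the leaf press off by one notch

## Robot

A 6-joint arm with a two-finger parallel gripper is mounted at the origin on the work surface. World frame = base frame: x ahead of the robot, y to its left, z up, the work surface at z = 0. Lengths are in m, angles in degrees, forces in N, time in s.
With the tool pointing down it reaches from about 0.325 to 0.85 m from the base axis. Payload 15.5 kg.
Tool frame: the origin (TCP) lies midway between the tips of the shut fingers; the grasp point (between the pads) lies 19 mm behind it; z points along the fingers, y is the line along which they close (so a half turn about z gives the same grasp; the last joint's range is limited). The gripper opens to 91 mm and grips with 3 to 60 N. Pads are 32 mm wide; open, the fingers measure 118 mm over their backs; the gripper's body (76 mm by 178 mm) begins 60 mm behind the grasp point.
Start: joints at [61.965, 28.281, 77.091, -0, 74.628, -5.472], TCP at [0.24, 0.577, 0.214] pointing down, gripper open.
Joint ranges: [-166.48, 166.48], [-47.26, 123.95], [12.59, 153.08], [-70.14, 250.14], [6.76, 159.57], [-176.63, 176.63]. Speed limits (degrees/s): [108.29, 108.29, 147.25, 172.46, 172.46, 172.46].

## Interface

Orientations are given as a 3x3 rotation matrix whose columns are the frame's x, y, z axes.
In Python, from bench import ctrl gives the robot as it stands. The module is installed in compiled form; this text tells all that it offers. Calls block until the motion is done:
- ctrl.goto(position, orientation): joint-space move of the TCP to a pose.
- ctrl.move_l(position, vel=0.15, ori=None, contact_N=None): straight line of the TCP; ori=None keeps the orientation; vel is the mean speed in m/s. With contact_N (N) it stops when the force on the tool has changed by that much, and returns True; else False.
- ctrl.movej(angles): joint-space move.
- ctrl.command_gripper(opening): opening from 0.0 (shut) to 1.0 (fully open); the grip force is fixed at half the most; returns when the fingers have stopped.
- ctrl.sleep(seconds).
- ctrl.ik(position, orientation): joint angles nearest the present ones, or None.
- ctrl.read_camera(name): name is "side" or "top"; returns the picture (420x560x3 uint8, blue, green, red); there is no depth.
- ctrl.camera_params(name): a dict with "fx", "fy", "cx", "cy" (pixels), "D" ([k1, k2, p1, p2, k3] as OpenCV has them; the pictures are not rectified), "pose" (4x4, takes a point from camera to world coordinates). Camera axes: x right, y up, looking along -z (the intrinsics and any distortion apply to the point x, -y, -z); pixel columns grow to the right and rows downward; lengths in m; the calibration is good to about 2 mm. A picture is of the moment at which its call begins. camera_params takes no time and is no camera call.
A pose or a line that the arm cannot do raises ctrl.MotionError and nothing moves.
- ctrl.sign_off(): hands the job in; it is judged then, once.
Readings, each from a call of its own:
- ctrl.current_t(): time.
- ctrl.current_q(): joint angles.
- ctrl.current_dq(): joint speeds.
- ctrl.current_effort(): joint torques, N m.
- ctrl.current_tool_pos(): TCP position.
- ctrl.current_eef_rot(): TCP orientation.
- ctrl.current_contact_force(): force on the tool from outside, world axes, zero at the start.
- ctrl.current_wrist_torque(): the same for the moment, N m.
- ctrl.current_grip_width(): opening from 0.0 (shut) to 1.0 (fully open).
- ctrl.current_grasp_force(): force on a finger pad.
Only numpy, scipy, OpenCV 4.12 (cv2) and the standard library are available. Lean on these libraries where they do the work, as an engineer would, in place of code of your own. Each camera call takes 0.05 s, during which the arm holds its last target. There are 200 camera calls.

## Task

The leaf press has been wound one notch too far. With a fingertip, lift the ratchet pawl off its wheel and throw it right over so that it stays back, push the star wheel backward by one notch, then flip the pawl back down so that it rests fully home in the next notch. Only touch and push, without forcing the press, and leave the bowl, magnifier, knife and jar where they are.

Things in the scene. Friction and masses are not known exactly. Their poses are not given: they have to be found in the camera images.
- press: Small grey roller press fixed on a green cutting mat, 440 x 600 x 3 mm (one body). Origin: on the table under the mat's centre; its x runs along the shaft from roller to star wheel, y across, z up. The frame lies at x -205 to -25 mm, up to 151 mm above the table; the shaft is at y 0, 108 mm above the table; ratchet wheel at x 0, star wheel at x 65 mm
- wheel (a joint): Turn of the shaft (ratchet wheel, star wheel, roller) in rad, growing BACKWARD: its top moves to press +y. Stiff (0.25 N m), stays where left; the bed creeps along. One notch = 0.524. Starts at -0.20 to -0.08. The pawl drops fully home at about -0.25 to -0.03, and in the next notch back at about 0.28 to 0.49. With the pawl down the wheel cannot turn back past -0.02 (0.50 in the next notch)
- pawl (a joint): Swing of the pawl in rad about an axis along press x: 0 = down, nose fully home in a notch; grows as its tab is lifted over to press +y; 1.3 = thrown right over on its stop. Swings freely, under 2 N at the tab: past about 0.85 it falls to the stop by itself, below about 0.55 it falls back on the wheel by itself
- wheel_axis (a point): Centre of the star wheel on the shaft axis (press x 65 mm, y 0, 108 mm above the table). The star wheel has a hub 40 mm across and six plain round steel spokes, 10 mm thick, 60 degrees apart, their ends 85 mm from the axis
- spoke_tip (a point): End, on the spoke's centreline, of the star-wheel spoke that stands nearly upright at the start, leaning about 18 degrees to press -y; it turns with the wheel (directly above the axis at wheel = 0.175)
- pawl_pivot (a point): Pawl's pivot axis, in the ratchet plane: press x 0, y 72 mm, 105 mm above the table. The pawl is a dark steel bar 10 x 9 mm, 105 mm from the pivot to the tab
- pawl_tab (a point): Centre of the pawl's tab, a cross bar 10 mm thick, 26 mm long (along press x) at the pawl's free end. Pawl down: it overhangs the ratchet wheel, 67 mm from the pivot to press -y and 80 mm above it, with free room on its -y side and under it down to the teeth. Thrown over: about 60 mm to +y of the pivot, 87 mm above it
- bowl: Bystander: red bowl, 90 mm across, 35 mm high; origin under its centre
- magnifier: Bystander: stand magnifier, dark foot 50 x 75 mm, steel arm at 85 mm height with a lens 94 mm across; origin under the foot
- knife: Bystander: craft knife lying flat, aluminium handle 11 mm thick and 110 mm long; origin under the middle
- glue: Bystander: jar 44 mm across and 85 mm high; origin under its centre
- ratchet (a point): Centre of the steel ratchet wheel: 12 mm thick, 92 mm across, 12 saw teeth (30 degrees each), tooth tops 154 mm above the table; at press x 0, y 0, 108 mm above the table

How it is judged:
By the outcome, as a careful person would: the job done as asked, in the order asked, and still so for the second after the job is handed in, with the robot touching nothing.
It also fails if it takes over 62 s, if anything falls off the work surface, if the arm or the gripper's body presses on something with over 40 N, if the wrist force passes 120 N, or if a joint passes its speed limit or range.

## Working session

There is one attempt and no reset: what is moved stays moved. The work goes in short steps, each a Python script; the robot and the scene stay as the last script left them, time stands still between calls to the robot, and variables do not carry over. Pictures are saved under pics/ and viewed, at most 10 in all, crops included, and the job is handed in when it is done.

```bash
mkdir -p pics
python3 - <<'E'
from bench import ctrl
import cv2, numpy as np
for n in("side","top"):
    im=ctrl.read_camera(n); cv2.imwrite(f"pics/{n}0.png",im)
    p=ctrl.camera_params(n); print(n,{k:np.round(v,4).tolist() for k,v in p.items()})
print(ctrl.current_t(), ctrl.current_eef_rot())
E
```

```text
side {'fx': 383.3084, 'fy': 383.3084, 'cx': 277.5318, 'cy': 214.4452, 'D': [-0.0883, 0.0, 0.0, 0.0, 0.0], 'pose': [[-0.9835, 0.1343, -0.1217, 0.5124], [-0.1811, -0.7153, 0.675, 0.7036], [0.0036, 0.6858, 0.7277, 0.833], [0.0, 0.0, 0.0, 1.0]]}
top {'fx': 392.4465, 'fy': 392.4465, 'cx': 280.1418, 'cy': 210.4904, 'D': [0.0168, 0.0, 0.0, 0.0, 0.0], 'pose': [[-0.0248, 0.994, -0.1063, 0.564], [-0.9997, -0.0255, -0.0049, 0.0328], [-0.0076, 0.1062, 0.9943, 0.9262], [0.0, 0.0, 0.0, 1.0]]}
0.1 [[-9.23435860e-01  3.83752442e-01 -5.25118753e-04]
 [ 3.83752783e-01  9.23435374e-01 -9.54896582e-04]
 [ 1.18469337e-04 -1.08330153e-03 -9.99999406e-01]]
```

View pics/side0.png

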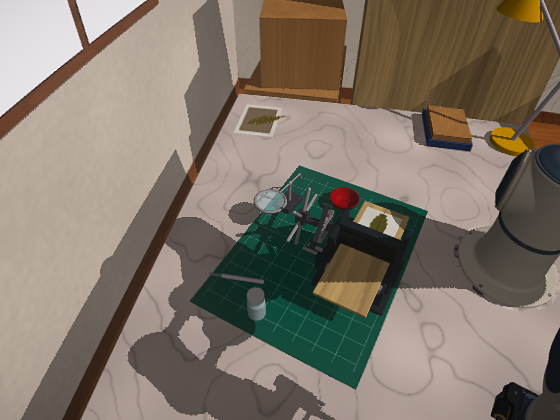

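View pics/top0.png

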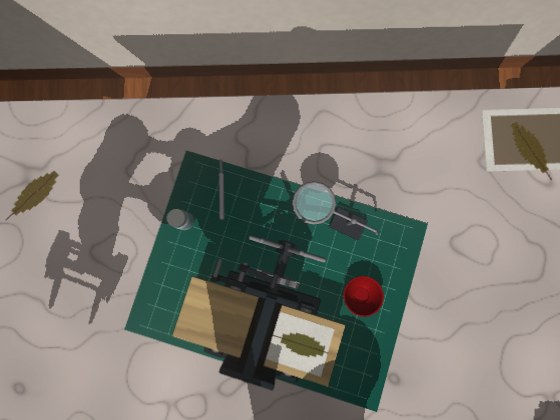

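The side view shows the star wheel at about (300,215) and the pawl and ratchet at about (325,235). In the top view the mat corners are near (186,151), (427,222), (379,411) and (125,328), and the star wheel is at about (287,250). I'll get the press pose from the mat edges.

```bash
cat > h.py <<'E'
import cv2, numpy as np
from bench import ctrl
F=np.diag([1,-1,-1.])
def K(p): return np.array([[p["fx"],0,p["cx"]],[0,p["fy"],p["cy"]],[0,0,1.]])
def ray(n,px):
    p=ctrl.camera_params(n); T=np.array(p["pose"])
    u=cv2.undistortPoints(np.float64(px).reshape(-1,1,2),K(p),np.float64(p["D"]))[:,0]
    return T[:3,3],np.c_[u,np.ones(len(u))]@F@T[:3,:3].T
def onplane(n,px,z):
    o,d=ray(n,px); return o+d*((z-o[2])/d[:,2])[:,None]
def proj(n,P):
    p=ctrl.camera_params(n); T=np.array(p["pose"])
    c=(np.float64(P).reshape(-1,3)-T[:3,3])@T[:3,:3]@F
    return cv2.projectPoints(c,np.zeros(3),np.zeros(3),K(p),np.float64(p["D"]))[0][:,0]
E
cat > m.py <<'E'
from h import *
rough=np.float32([[186,151],[427,222],[379,411],[125,328]])
W0=onplane("top",rough,.003)
for n in("top","side"):
    im=cv2.imread(f"pics/{n}0.png"); hsv=cv2.cvtColor(im,cv2.COLOR_BGR2HSV)
    m=cv2.inRange(hsv,(65,90,20),(95,255,255)); m=cv2.morphologyEx(m,cv2.MORPH_CLOSE,np.ones((5,5)))
    c=max(cv2.findContours(m,cv2.RETR_EXTERNAL,cv2.CHAIN_APPROX_NONE)[0],key=cv2.contourArea)
    P=onplane(n,c[:,0],.003)[:,:2]; L=[]
    for i in range(4):
        a,b=W0[i,:2],W0[(i+1)%4,:2]; t=(b-a)/np.linalg.norm(b-a); s=(P-a)@t; d=(P-a)@[-t[1],t[0]]
        q=P[(abs(d)<.012)&(s>.03)&(s<np.linalg.norm(b-a)-.03)]
        for _ in range(2):
            l=cv2.fitLine(np.float32(q),cv2.DIST_HUBER,0,.01,.01).ravel(); r=(q-l[2:])@[-l[1],l[0]]; q=q[abs(r)<.003]
        L.append(l); print(n,i,len(q))
    C=[]
    for i in range(4):
        l,k=L[i-1],L[i]; x=np.linalg.solve(np.c_[l[:2],-k[:2]],k[2:]-l[2:]); C.append(l[2:]+x[0]*l[:2])
    C=np.array(C); e=np.linalg.norm(C-np.roll(C,-1,0),axis=1)
    yv=(C[0]-C[1])+(C[3]-C[2]); xv=C[0]-C[3]+C[1]-C[2]
    print(n,"centre",C.mean(0).round(4),"edges",e.round(4),"ang x",np.degrees(np.arctan2(xv[1],xv[0])),"from y",np.degrees(np.arctan2(-yv[0],yv[1])))
E
python3 m.py
```

```text
top 0 186
top 1 162
top 2 198
top 3 152
top centre [0.5111 0.0468] edges [0.596  0.4366 0.5956 0.4348] ang x -18.761871 from y -18.664465
side 0 101
side 1 111
side 2 160
side 3 142
side centre [0.5091 0.0486] edges [0.5967 0.4358 0.5968 0.4354] ang x -18.62243 from y -18.576736
```

```bash
cat >> h.py <<'E'
A=np.radians(-18.65); R=np.array([[np.cos(A),-np.sin(A),0],[np.sin(A),np.cos(A),0],[0,0,1]]); O=np.array([.510,.0477,0])
def W(x,y,z): return O+R@np.array([x,y,z])/1000   # press mm -> world m
def tab(p,x=0): return W(x,72+104.4*np.sin(p-.697),105+104.4*np.cos(p-.697))
def spoke(w,k=0,r=85): a=w-.175+k*np.pi/3; return W(65,r*np.sin(a),108+r*np.cos(a))
def crops(tag,w,p,S=6):
    out=[]
    for n in("side","top"):
        im=ctrl.read_camera(n); cv2.imwrite(f"pics/{n}_{tag}_raw.png",im)
        c=proj(n,W(20,20,140))[0].round().astype(int)-[32,45]
        v=cv2.resize(im[c[1]:c[1]+90,c[0]:c[0]+64],None,fx=S,fy=S,interpolation=cv2.INTER_CUBIC)
        print(n,"crop origin",c)
        for P,col in[(tab(p,-13),(0,255,255)),(tab(p,13),(0,255,255)),(W(0,72,105),(255,0,255)),*[(spoke(w,k),(0,255,0)) for k in range(6)]]:
            q=((proj(n,P)[0]-c+.5)*S).astype(int); cv2.circle(v,tuple(map(int,q)),4,col,1)
        out.append(v)
    cv2.imwrite(f"pics/{tag}.png",np.hstack(out))
E
python3 -c "
from h import *
crops('c0',-.14,0)
for y,z in((-60,300),(-25,165),(100,200),(180,300)):
  for q in(R,):
    for s in(1,-1):
      o=np.c_[s*q[:,0],-s*q[:,1],-q[:,2]]; o2=np.c_[s*q[:,1],s*q[:,0],-q[:,2]]
      for nm,oo in(('ycl',o),('xcl',o2)):
        j=ctrl.ik(W(0,y,z),oo); print(y,z,s,nm,None if j is None else np.round(j))
"
```

```text
side crop origin [283 174]
top crop origin [238 222]
-60 300 1 ycl [ -8.  13.  88.  -0.  79. 101.]
-60 300 1 xcl [-8. 13. 88. -0. 79. 11.]
-60 300 -1 ycl [ -8.  13.  88.  -0.  79. -79.]
-60 300 -1 xcl [  -8.   13.   88.   -0.   79. -169.]
-25 165 1 ycl [ -4.  22.  98.  -0.  60. 105.]
-25 165 1 xcl [-4. 22. 98. -0. 60. 15.]
-25 165 -1 ycl [ -4.  22.  98.  -0.  60. -75.]
-25 165 -1 xcl [  -4.   22.   98.   -0.   60. -165.]
100 200 1 ycl [  9.  24.  87.  -0.  69. 117.]
100 200 1 xcl [ 9. 24. 87. -0. 69. 27.]
100 200 -1 ycl [  9.  24.  87.  -0.  69. -63.]
100 200 -1 xcl [   9.   24.   87.   -0.   69. -153.]
180 300 1 ycl [ 15.  23.  72.  -0.  85. 124.]
180 300 1 xcl [15. 23. 72. -0. 85. 34.]
180 300 -1 ycl [ 15.  23.  72.  -0.  85. -56.]
180 300 -1 xcl [  15.   23.   72.   -0.   85. -146.]
```

View pics/c0.png

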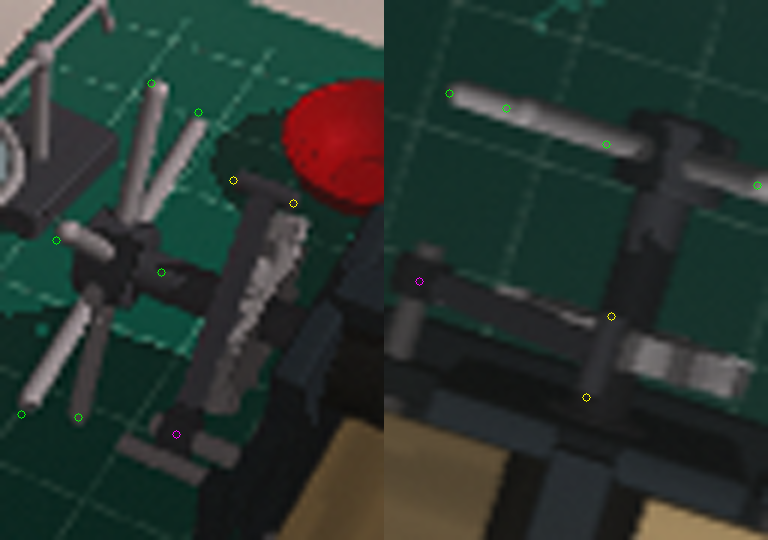

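```bash
cat >> h.py <<'E'
D=np.c_[R[:,1],R[:,0],-R[:,2]]  # fingers close along press x, pointing down
def L(x,y,z,v=.15,N=None):
    r=ctrl.move_l(W(x,y,z),vel=v,contact_N=N)
    if N: print((x,y,z),"contact",r,ctrl.current_contact_force().round(1) if hasattr(ctrl.current_contact_force(),'round') else ctrl.current_contact_force())
    return r
E
python3 - <<'E'
from h import *
ctrl.command_gripper(0.0)
p=ctrl.current_tool_pos(); ctrl.move_l([p[0],p[1],.32],vel=.2)
ctrl.goto(W(0,-38,300),D)
L(0,-38,169,.15,10)
print(ctrl.current_t())
ok=not L(0,15,178,.06,15) and not L(0,50,190,.06,15) and not L(0,77,194,.06,15)
if ok:
    L(0,50,200); L(0,20,300,.2)
    L(65,-70,300,.2)
print(ok,ctrl.current_t(),ctrl.current_tool_pos())
crops('c1',-.14,1.3)
E
```

```text
(0, -38, 169) contact False [-0.8 -0.1  0.4]
5.5
(0, 15, 178) contact False [ 0.   0.5 -0.4]
(0, 50, 190) contact False [ 0.   0.3 -0.5]
(0, 77, 194) contact False [ 0.2  0.4 -0.8]
True 9.6417 [ 0.54874932 -0.03863549  0.2993673 ]
side crop origin [283 174]
top crop origin [238 222]
```

View pics/c1.png

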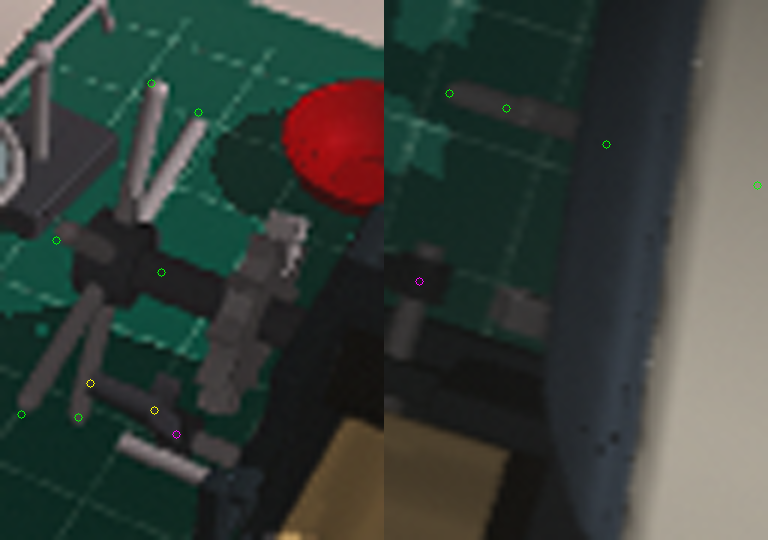

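The pawl is thrown right over: its bar lies toward the marks at (90,383) and (154,410) in the side crop. Next is the star wheel push.

Run:
```python
from h import *
L(65,-70,160,.15,10)
print(L(65,-13,160,.05,15),ctrl.current_t())
L(65,-30,160,.1); L(65,-50,300,.2); L(65,30,330,.2)
L(0,185,300,.2)
print(ctrl.current_t())
crops('c2',.385,1.3)
```

```text
(65, -70, 160) contact False [0.4 0.3 0.2]
(65, -13, 160) contact False [ 0.7 -1.6  0.7]
False 12.1167
14.8667
side crop origin [283 174]
top crop origin [238 222]
```

View pics/c2.png

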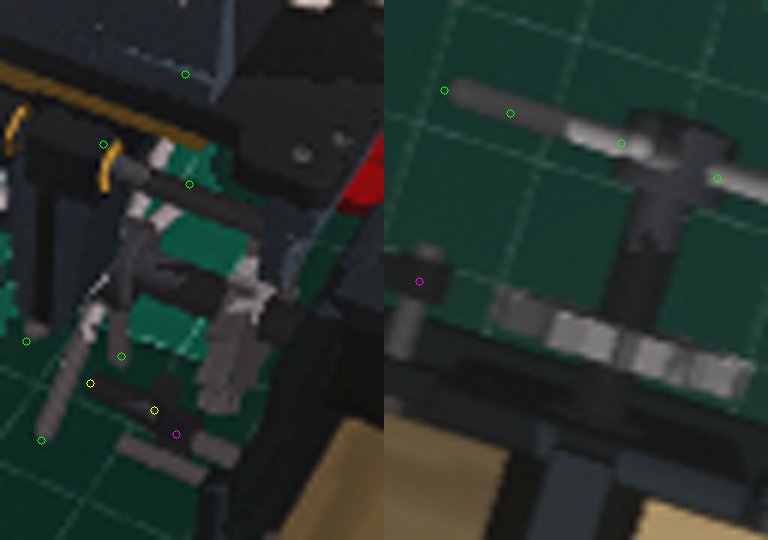

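Run:
```python
from h import *
L(0,185,178,.15,10)
ok=not L(0,130,190,.06,15) and not L(0,66,197,.06,15)
print(ok,ctrl.current_t())
L(0,85,205,.1); L(0,140,300,.2); 
ctrl.goto(W(-60,-260,330),D); ctrl.sleep(.5)
print(ctrl.current_t())
crops('c3',.385,0)
```

```text
(0, 185, 178) contact False [0.3 0.1 1. ]
(0, 130, 190) contact False [-0.3 -0.2  0.8]
(0, 66, 197) contact False [0.4 0.1 0.1]
True 18.25
21.3083
side crop origin [283 174]
top crop origin [238 222]
```

View pics/c3.png

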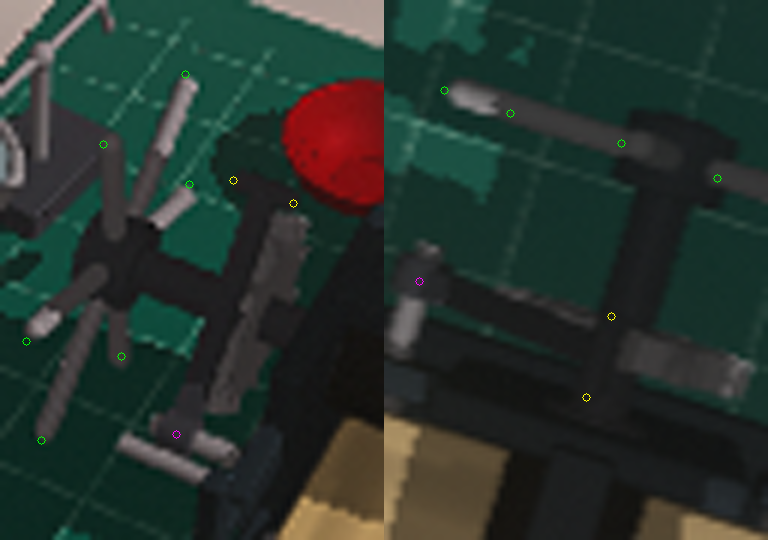

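The pawl is back down, with the tab at about (265,190) in the crop as at the start. I'll check the wheel angle from the tip pixels and compare the pawl's tab with the first picture.

Run:
```python
from h import *
from scipy.optimize import least_squares
c=np.array([283,174])
for nm,w0,T in(("start",-.14,{(152,83):(157,87),(198,112):(202,120),(22,414):(27,408),(78,417):(78,417),(56,240):(67,230)}),
               ("now",.385,{(185,74):(190,82),(103,144):(112,141),(189,184):(190,192),(26,341):(37,329),(41,440):(45,435),(121,356):(118,363)})):
    ks=[];ms=[]
    for m,t in T.items():
        ks.append(np.argmin([np.linalg.norm((proj("side",spoke(w0,k))[0]-c+.5)*6-m) for k in range(6)])); ms.append(np.array(t)/6-.5+c)
    f=lambda v:(np.array([proj("side",spoke(v[0],k,v[3]))[0] for k in ks])+v[1:3]-ms).ravel()
    s=least_squares(f,[w0,0,0,83]); print(nm,s.x.round(3),abs(s.fun).max().round(2))
def g(f): return cv2.imread(f)[200:215,318:336,:].astype(np.float32)
a=cv2.cvtColor(g("pics/side0.png"),cv2.COLOR_BGR2GRAY);b=cv2.cvtColor(g("pics/side_c3_raw.png"),cv2.COLOR_BGR2GRAY)
print(cv2.phaseCorrelate(a,b))
v=[cv2.resize(cv2.convertScaleAbs(cv2.imread(f)[195:255,305:340],alpha=2.2,beta=10),None,fx=9,fy=9,interpolation=cv2.INTER_CUBIC) for f in("pics/side0.png","pics/side_c3_raw.png")]
cv2.imwrite("pics/cmp.png",np.hstack(v))
```

```text
start [-1.8700e-01  6.4500e-01 -5.0000e-03  8.3057e+01] 0.35
now [ 3.3100e-01  6.3400e-01 -7.0000e-03  8.2486e+01] 0.54
((-0.4278670534310258, 0.060209401183480615), 0.7683706897276419)
```

View pics/cmp.png

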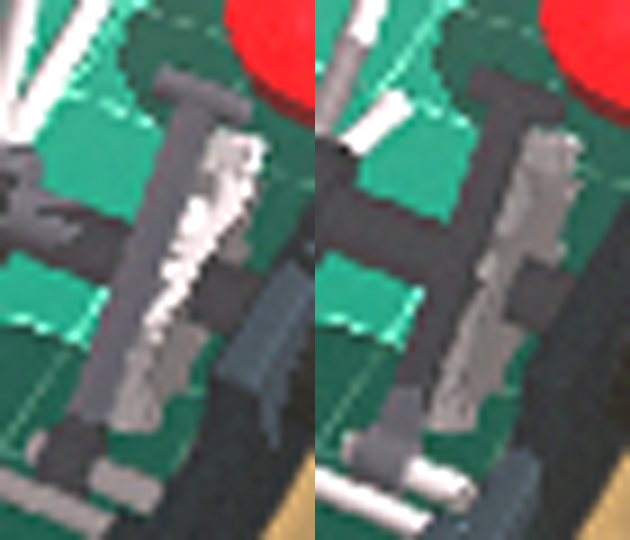

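The pawl tab is at (155–250, 70–115) in the left half and at the same place in the right half, so it is fully home. The wheel has turned back 0.518 rad, one notch. I'm handing it in.

```bash
python3 -c "
from h import *
print(ctrl.current_t(),ctrl.sign_off())"
```

```text
the job is handed in; nothing more can be done
21.4083 None
```

The job is handed in at 21.4 s: the pawl was thrown over, the star wheel was pushed back about 0.52 rad (one notch), and in the camera images the pawl rests fully home in the next notch.

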